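Snap the retaining clip onto the measuring stand's post

ROBOT

A 6-joint arm with a two-finger parallel gripper is mounted at the origin on a cart in front of the work surface, level with it; the furniture and walls round the work are solid. World frame = base frame: x ahead of the robot, y to its left, z up, the work surface at z = 0. Lengths are in m, angles in rad, forces in N, time in s.
With the tool pointing down it reaches from about 0.425 to 1.125 m from the base axis. Payload 14.9 kg.
Tool frame: the origin (TCP) lies midway between the tips of the shut fingers; the grasp point (between the pads) lies 19 mm behind it (robot.tcp_to_grasp is the distance from the TCP to the grasp point, in m); z points along the fingers, x is the direction in which the jaws open and shut, and the axes are right-handed (so a half turn about z gives the same grasp; the last joint's range is limited). The gripper opens to 91 mm and grips with 3 to 60 N. Pads are 32 mm wide; open, the fingers measure 118 mm over their backs; the gripper's body (76 mm by 178 mm) begins 60 mm behind the grasp point.
Start: joints at [-1.244, 0.379, 1.734, -0, 1.028, -0.033], TCP at [0.246, -0.655, 0.214] pointing down, gripper open.
Joint ranges: [-2.77, 2.77], [-0.74, 2.19], [0, 2.66], [-1.06, 4.2], [0.31, 2.87], [-3.08, 3.08]. Speed limits (rad/s): [1.89, 1.89, 2.39, 3.14, 3.14, 3.14].

INTERFACE

Orientations are given as [roll, pitch, yaw] about the fixed x, y, z axes, in that order (R = Rz(yaw) Ry(pitch) Rx(roll)).
In Python, from station import robot gives the robot as it stands.
- The arm moves only by the shell command python3 -m handwheel 'ROWS' [FORCE]. ROWS is a JSON object of lists of equal length, an entry for each row: "dp": the shift along the world's x, y, z in units of 15 cm (1.0 is 15 cm), a list of three; "rotation": the turn, a rotation vector about the world's x, y, z in units of pi/4 rad (1.0 is pi/4 rad), a list of three; "claw": the closure, from -1 (fully open) to 1 (shut). In form: {"dp": [[tx, ty, tz], ...], "rotation": [[rx, ry, rz], ...], "claw": [claw, ...]}. A call has 1 to 5 rows; each row is the pose to reach, as a shift and turn from the pose measured when the call began; what a row does not reach only later rows make up. A row lasts 1/10 s, in which the tool goes at most 50 mm and 8.59 degrees, less where a joint would pass 70% of its speed; a pose out of reach is approached as far as the arm can. A call with a number of a shift or a turn outside -1 to 1 is refused whole. A call with a gripper value outside its range is refused whole. The fingers move at their own pace and stop on an object; FORCE is the grip in N (left out, the last holds). Time passes only in rows, so rows that repeat a pose let the fingers close. It gives the time, the measured TCP pose, the force and the opening at its end, in the units of the state.
- robot.get_state(): the state, without advancing time (a new reading comes with each control period).
- robot.read_camera(name): name is "side" or "top"; returns the picture (400x640x3 uint8, blue, green, red); there is no depth.
- robot.get_calibration(name): a dict with "fx", "fy", "cx", "cy" (pixels), "cam_to_world" (4x4, takes a point from camera to world coordinates). Camera axes: x right, y down, z forward; pixel columns grow to the right and rows downward; lengths in m; the calibration is good to about 2 mm. A picture is of the moment at which its call begins. get_calibration takes no time and is no camera call.
- robot.finish_job(): hands the job in, once; it reports no verdict.
The state is a dict: "time": time; "q": joint angles; "qd": joint speeds; "effort": joint torques, N m; "ee_pos": TCP position; "orientation": TCP orientation; "contact_force": force on the tool from outside, world axes, zero at the start; "ft_torque": the same for the moment, N m; "width": opening from 0.0 (shut) to 1.0 (fully open).
Only numpy, scipy, OpenCV 4.12 (cv2) and the standard library are available. Lean on these libraries where they do the work, as an engineer would, in place of code of your own. Each camera call takes 0.05 s, during which the arm holds its last target. There are 200 camera calls.

TASK

A spring clip lies in the slide of the small measuring stand, in front of its steel post. Pick up the tool with the two-pronged fork end and push the clip along the slide with the prongs until it snaps fully home round the neck of the post, then put the tool back down on the bench, lying clear of the stand. Do not touch the clip with the fingers, and leave the similar tool with the hook end where it lies.

Things in the scene. Friction and masses are not known exactly. Their poses are not given: they have to be found in the camera images.
- fork_grip (a point): Loose fork tool lying flat: black handle 86x20x34 mm, steel shank, two-pronged fork. Point: mid grip, half-way up (17 mm over its flat underside). x runs along the tool to the prongs, z up. Prong tips 105 mm ahead; fork 38 mm wide, 24 mm between prongs, prongs 24 mm long, 10 mm high, level with the underside. A 34 mm wide finger guard starts 34 mm ahead; handle ends 52 mm behind. About 120 g.
- clip_bore (a point): Dark spring-steel clip, 69x66 mm, held in the stand's slide. Point: centre of its bore, 4 mm over the slide's floor; x points out of its mouth to the post. Prongs press on the flat rear of its back wall, 34 mm behind the point, 52 mm wide, 22 mm high from the floor, one either side of a lug 6 wide, 8 high, 12 long that stands out behind the wall. Snaps at a push of about 5 N.
- post_neck (a point): Stand fixed on the bench: grey plate 129x88x12 mm, steel post 60 mm high on it. Point: post axis, in the 22 mm neck, 4 mm over the plate (16 mm over the bench). x is the push direction. The slide (floor: the plate's top) lies 84 to 14 mm before the post between rails 12.5 mm high, 61 mm apart; plate from 92 mm before the post to 37 past it. Clip is home when its point is here.
- hook_grip (a point): Loose hook tool, to be left alone: the same black handle as the fork tool, but a single steel shank that ends in a sideways hook, 104 mm ahead of the point. Point: middle of the grip, half-way up (17 mm); x runs along the tool to the hook, z up.
Mind the look-alikes: they are no part of the job. Of the things that look like the part that bears clip_bore, the smaller one is meant.

How it is judged:
By the outcome, as a careful person would: the job done as asked, in the order asked, and still so for the second after the job is handed in, with the robot touching nothing.
It also fails if it takes over 46 s, if anything falls off the work surface, if the arm or the gripper's body presses on something with over 40 N, if the wrist force passes 120 N, or if a joint passes its speed limit or range.

## Working session

There is one attempt and no reset: what is moved stays moved. The work goes in short steps, Python scripts to look and compute and a shell command to move; the robot and the scene stay as the last step left them, time stands still between calls to the robot, and variables do not carry over. Pictures are saved under pics/ and viewed, about 8 in all and at most 12, crops included, and the job is handed in when it is done.

```bash
mkdir -p pics; ls; cat > h.py <<'E'
import numpy as np, cv2
from station import robot
def ray(name,u,v,z):
    c=robot.get_calibration(name);T=np.array(c["cam_to_world"])
    d=T[:3,:3]@np.array([(u-c["cx"])/c["fx"],(v-c["cy"])/c["fy"],1]);o=T[:3,3]
    return o+d*(z-o[2])/d[2]
def proj(name,p):
    c=robot.get_calibration(name);T=np.linalg.inv(np.array(c["cam_to_world"]))
    q=T[:3,:3]@np.array(p)+T[:3,3]
    return q[0]/q[2]*c["fx"]+c["cx"],q[1]/q[2]*c["fy"]+c["cy"]
E
python3 - <<'E'
from h import *
a=robot.read_camera("top");b=robot.read_camera("side")
cv2.imwrite("pics/top0.png",a);cv2.imwrite("pics/side0.png",b)
for n in("top","side"):
    c=robot.get_calibration(n);print(n,c["fx"],np.round(c["cam_to_world"],3).tolist())
print(robot.get_state())
E
```

```text
pics
top 365.0025910088878 [[0.001, -0.981, 0.193, 0.379], [-1.0, -0.004, -0.017, 0.032], [0.018, -0.193, -0.981, 0.958], [0.0, 0.0, 0.0, 1.0]]
side 513.698658681073 [[-0.908, -0.173, 0.381, 0.136], [-0.418, 0.379, -0.825, 0.919], [-0.002, -0.909, -0.417, 0.517], [0.0, 0.0, 0.0, 1.0]]
{'time': 0.1, 'q': array([-1.24433585e+00,  3.79346199e-01,  1.73473629e+00,  9.24208808e-06,
        1.02847736e+00, -3.33131521e-02]), 'qd': array([-0.00120685, -0.0003196 , -0.00189122, -0.00138466, -0.00034744,
       -0.00096118]), 'effort': array([-3.04895701e-03, -7.65044832e+01, -4.35294950e+01,  6.51460723e-02,
        3.97846720e-02, -6.17935655e-06]), 'ee_pos': array([ 0.24631686, -0.65484889,  0.21335389]), 'orientation': array([-3.14155253e+00,  9.66402641e-04, -1.21102745e+00]), 'contact_force': array([-1.31364985e-03, -1.46800142e+00,  3.39940960e-02]), 'ft_torque': array([0.05154531, 0.02111225, 0.03341426]), 'width': 0.9969149293764393}
```

View pics/top0.png

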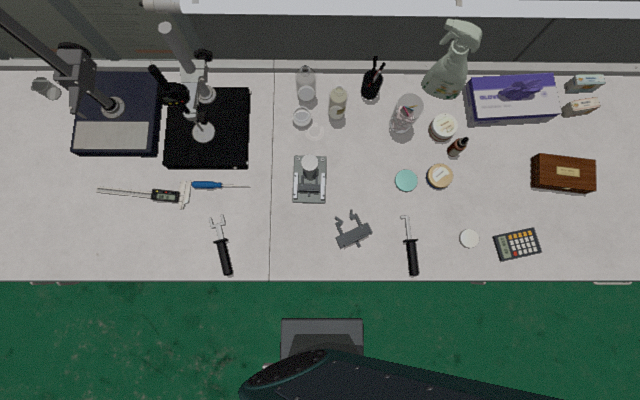

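View pics/side0.png

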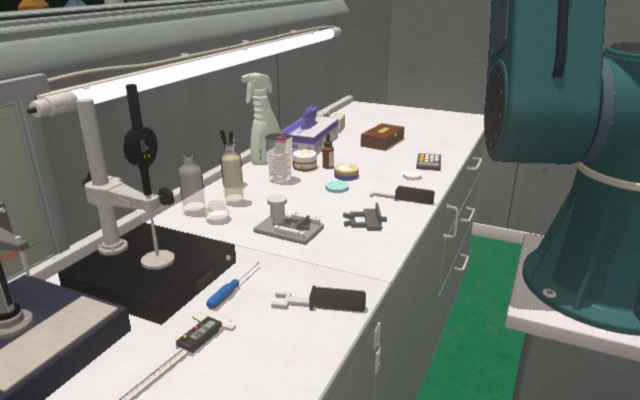

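The top view shows the candidates:
- **Tools:** one at (221,245) with a two-pronged end at (217,220), and one at (410,245) with a single hooked shank. The first is the fork tool.
- **Clips:** one in the stand at (310,185), and a bigger loose one at (352,232). The smaller one in the slide is the one meant.

I'll confirm both in one enlarged crop.

```bash
python3 - <<'E'
from h import *
a=cv2.imread("pics/top0.png");b=cv2.imread("pics/side0.png")
r=lambda i,s:cv2.resize(i,s,interpolation=cv2.INTER_CUBIC)
A=r(a[145:210,285:335],(400,520))  # x8
B=r(a[210:280,200:250],(400,560))  # x8
out=np.zeros((560,800,3),np.uint8);out[:520,:400]=A;out[:,400:]=B
cv2.imwrite("pics/c1.png",out)
# handle: dark mask
g=a.max(2)
for n,(x0,x1) in dict(fork=(200,245),hook=(395,425)).items():
    m=np.zeros_like(g);m[225:277,x0:x1]=(g[225:277,x0:x1]<70)*255
    cs=max(cv2.findContours(m,0,2)[0],key=cv2.contourArea)
    R=cv2.minAreaRect(cs);bx=cv2.boxPoints(R)
    print(n,R,[np.round(ray("top",u,v,.03),3).tolist() for u,v in bx])
E
```

```text
fork ((225.34405517578125, 256.64678955078125), (36.49318313598633, 13.313786506652832), 73.3007583618164) [[0.448, 0.284, 0.03], [0.458, 0.253, 0.03], [0.372, 0.223, 0.03], [0.362, 0.254, 0.03]]
hook ((410.53460693359375, 257.1083068847656), (36.10737228393555, 14.055639266967773), 88.21009063720703) [[0.454, -0.194, 0.03], [0.455, -0.23, 0.03], [0.365, -0.229, 0.03], [0.364, -0.193, 0.03]]
```

View pics/c1.png

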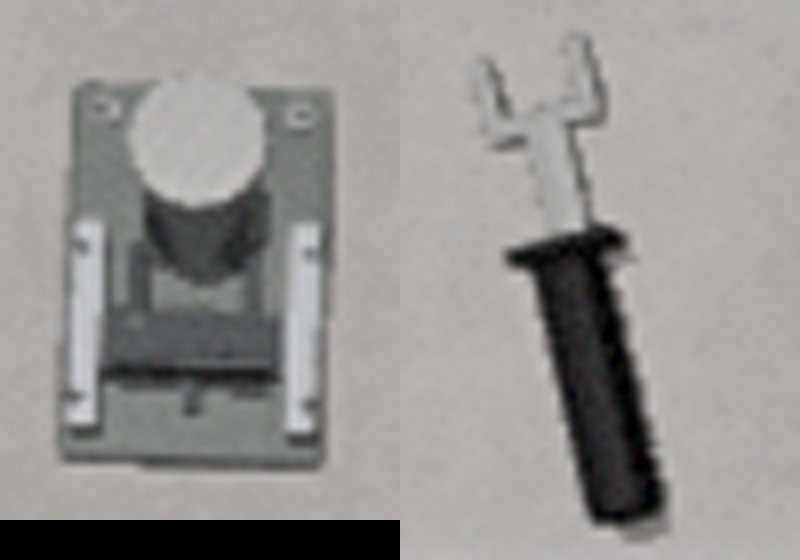

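The crop confirms both picks: the two-pronged tool has its tips at about (210.5,217.7) and (222,214.7), and the clip sits in the slide with its mouth towards the post and its lug at (309,194).

```bash
cat >> h.py <<'E'
def L(x,y,z): return ray("top",x/8+285-.5,y/8+145-.5,z)
def F(x,y,z): return ray("top",(x-400)/8+200-.5,y/8+210-.5,z)
E
python3 - <<'E'
from h import *
np.set_printoptions(precision=4,suppress=True)
c=[L(x,y,.012) for x,y in((72,84),(333,90),(325,470),(60,460))]
print("plate",*c); print("sizes",[np.linalg.norm(c[i]-c[(i+1)%4]) for i in range(4)])
f=(c[0]+c[1])/2;b=(c[2]+c[3])/2;d=(f-b)/np.linalg.norm(f-b)
print("dir",d,np.degrees(np.arctan2(d[1],d[0])),"post from plate",(f+b)/2+d*.0275)
print("post top",L(200,141,.072))
ra=[(L(90,218,.0245)+L(308,222,.0245))/2,(L(80,430,.0245)+L(300,435,.0245))/2];r=ra[0]-ra[1]
print("rails",*ra,np.linalg.norm(r),np.degrees(np.arctan2(r[1],r[0])))
print("wall rear top",L(105,368,.034),L(275,375,.034),"floor",L(105,380,.012),L(275,382,.012),"lug",L(192,410,.016))
t1,t2=F(484,60,.010),F(577,36,.010);t=(t1+t2)/2;e=F(628,522,.025);g=F(567,238,.034)
print("tips",t1,t2,np.linalg.norm(t1-t2),"mid",t,"end",e,"guard",g)
n=np.array([-(t2-t1)[1],(t2-t1)[0]]);print("yaw by tips",np.degrees(np.arctan2(*n[::-1])))
v=t-e;print("len",np.linalg.norm(v[:2]),"yaw",np.degrees(np.arctan2(v[1],v[0])),"grip",e+(v*[1,1,0])*52/157)
E
```

```text
plate [0.6814 0.0881 0.012 ] [ 0.6798 -0.      0.012 ] [0.5494 0.0029 0.012 ] [0.5524 0.0901 0.012 ]
sizes [np.float64(0.08809681843305527), np.float64(0.130444124983641), np.float64(0.08721652592837813), np.float64(0.128975950060766)]
dir [ 0.9998 -0.019   0.    ] -1.0885658344132443 post from plate [0.6433 0.0447 0.012 ]
post top [0.6437 0.044  0.072 ]
rails [0.6308 0.0447 0.0245] [0.5594 0.0472 0.0245] 0.0714903025066433 -1.967241220800307
wall rear top [0.5787 0.0747 0.034 ] [0.5766 0.0197 0.034 ] floor [0.5794 0.0756 0.012 ] [0.5789 0.0194 0.012 ] lug [0.5686 0.0467 0.016 ]
tips [0.5122 0.3029 0.01  ] [0.5202 0.2731 0.01  ] 0.03077628686420676 mid [0.5162 0.288  0.01  ] end [0.3653 0.2455 0.025 ] guard [0.4526 0.2668 0.034 ]
yaw by tips 15.063000341183486
len 0.15677905738230624 yaw 15.738506610235008 grip [0.4152 0.2596 0.025 ]
```

Measurements check out:
- **Plate:** measured 129x88 mm.
- **Post:** (0.6435, 0.044), push yaw about -1.5°.
- **Fork tool:** length 157 mm, yaw about 15.5°, grip at (0.415, 0.260).
- **Clip:** rear wall at x≈0.578.

Travelling to the fork now.

```bash

python3 -m handwheel '{"dp":[[0.57,0.68,0],[0.57,0.68,0],[0.57,0.68,0]],"rotation":[[0,0,-0.113],[0,0,-0.113],[0,0,-0.113]],"claw":[-1,-1,-1]}' 60
python3 -m handwheel '{"dp":[[0.57,0.68,0],[0.57,0.68,0],[0.57,0.68,0]],"rotation":[[0,0,0],[0,0,0],[0,0,0]],"claw":[-1,-1,-1]}'
python3 -m handwheel '{"dp":[[0.57,0.68,0],[0.57,0.68,0],[0.57,0.68,0]],"rotation":[[0,0,0],[0,0,0],[0,0,0]],"claw":[-1,-1,-1]}'
```

```text
time: 0.4
ee_pos: [0.3329, -0.5505, 0.2129]
orientation: [3.142, 0.002, -1.3]
contact_force: [0.1, -0.9, 1.0]
width: 0.998
time: 0.7
ee_pos: [0.4196, -0.4462, 0.2127]
orientation: [3.142, 0.003, -1.299]
contact_force: [1.1, -0.8, 0.1]
width: 0.995
time: 1.0
ee_pos: [0.5063, -0.3418, 0.2125]
orientation: [3.141, 0.003, -1.298]
contact_force: [-0.6, -0.7, -0.2]
width: 0.998
```

Motion tracks accurately.

```bash

python3 -m handwheel '{"dp":[[0.1,0.8,0],[0.1,0.8,0],[0.1,0.8,0]],"rotation":[[0,0,0],[0,0,0],[0,0,0]],"claw":[-1,-1,-1]}'
python3 -m handwheel '{"dp":[[0.1,0.8,0],[0.1,0.8,0],[0.1,0.8,0]],"rotation":[[0,0,0],[0,0,0],[0,0,0]],"claw":[-1,-1,-1]}'
python3 -m handwheel '{"dp":[[0.0,0.8,0],[0.0,0.8,0],[0.0,0.8,0]],"rotation":[[0,0,0],[0,0,0],[0,0,0]],"claw":[-1,-1,-1]}'
python3 -m handwheel '{"dp":[[-0.4,0.9,-0.2],[-0.4,0.9,-0.2],[-0.4,0.9,-0.2]],"rotation":[[0,0,0],[0,0,0],[0,0,0]],"claw":[-1,-1,-1]}'
```

```text
time: 1.3
ee_pos: [0.5211, -0.2185, 0.2121]
orientation: [3.141, 0.004, -1.296]
contact_force: [0.1, -1.1, -0.6]
width: 0.999
time: 1.6
ee_pos: [0.5358, -0.0955, 0.2119]
orientation: [3.14, 0.004, -1.295]
contact_force: [-0.6, 0.0, -0.8]
width: 1.004
time: 1.9
ee_pos: [0.5352, 0.0275, 0.2117]
orientation: [3.14, 0.005, -1.293]
contact_force: [-0.5, -0.1, -0.3]
width: 1.0
time: 2.2
ee_pos: [0.4756, 0.1606, 0.1821]
orientation: [3.14, 0.005, -1.294]
contact_force: [1.3, 0.4, -0.2]
width: 1.003
```

```bash

python3 -m handwheel '{"dp":[[-0.4,0.66,-0.6],[-0.4,0.66,-0.6],[-0.4,0.66,-0.6],[-0.4,0.66,-0.6]],"rotation":[[0,-0.006,-0.01],[0,-0.006,-0.01],[0,-0.006,-0.01],[0,-0.006,-0.01]],"claw":[-1,-1,-1,-1]}'
python3 - <<'E'
from h import *
a=robot.read_camera("top");b=robot.read_camera("side")
r=lambda i:cv2.resize(i,(400,500),interpolation=cv2.INTER_CUBIC)
p=r(a[195:295,185:265]); q=r(b[230:380,250:370])
cv2.imwrite("pics/c2.png",np.hstack([p,q]));print(robot.get_state()["ee_pos"])
E
```

```text
time: 2.6
ee_pos: [0.4116, 0.2609, 0.0887]
orientation: [3.139, 0.003, -1.298]
contact_force: [0.0, -1.1, 1.1]
width: 1.003
[0.41492271 0.25982685 0.09157745]
```

View pics/c2.png

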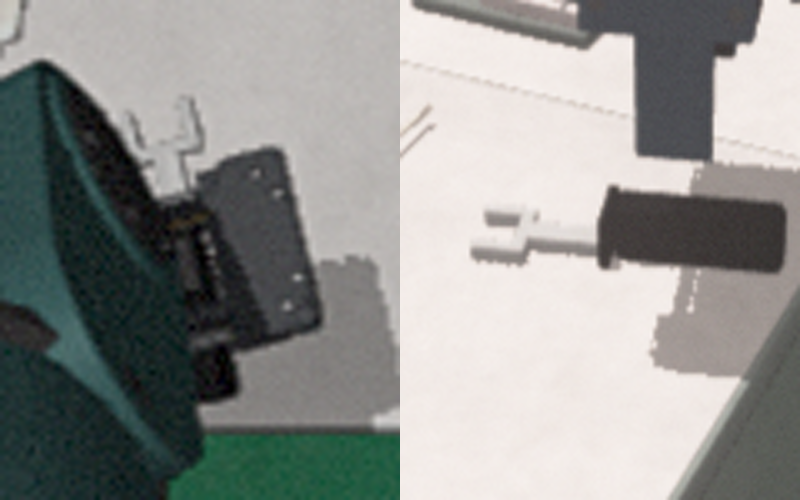

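The side crop shows the finger over mid-handle, between guard and end, with the jaws across the handle. Going down and closing.

```bash

python3 -m handwheel '{"dp":[[0,0,-0.2],[0,0,-0.4],[0,0,-0.57],[0,0,-0.57],[0,0,-0.57]],"rotation":[[0,0,0],[0,0,0],[0,0,0],[0,0,0],[0,0,0]],"claw":[-1,-1,-1,-1,-1]}'
python3 -m handwheel '{"dp":[[0,0,0],[0,0,0],[0,0,0],[0,0,0],[0,0,0]],"rotation":[[0,0,0],[0,0,0],[0,0,0],[0,0,0],[0,0,0]],"claw":[1,1,1,1,1]}' 55
python3 -m handwheel '{"dp":[[0,0,0],[0,0,0],[0,0,0],[0,0,0],[0,0,0]],"rotation":[[0,0,0],[0,0,0],[0,0,0],[0,0,0],[0,0,0]],"claw":[1,1,1,1,1]}'
```

```text
time: 3.2
ee_pos: [0.4159, 0.2594, 0.007]
orientation: [-3.139, 0.003, -1.301]
contact_force: [0.6, -0.5, 0.2]
width: 0.997
time: 3.7
ee_pos: [0.4159, 0.2595, 0.0073]
orientation: [-3.139, 0.003, -1.301]
contact_force: [-0.3, 0.4, 0.2]
width: 0.594
time: 4.2
ee_pos: [0.416, 0.2596, 0.0072]
orientation: [-3.139, 0.003, -1.301]
contact_force: [-0.9, 0.2, -1.4]
width: 0.216
```

The fork is held (opening 19.7 mm, against a 20 mm handle). Lifting and carrying it to the stand.

```bash

python3 -m handwheel '{"dp":[[0,0,0.2],[0,0,0.5],[0,0,0.65],[0,0,0.65]],"rotation":[[0,0,0],[0,0,0],[0,0,0],[0,0,0]],"claw":[1,1,1,1]}'
python3 -m handwheel '{"dp":[[0.1,-0.25,0],[0.2,-0.5,0],[0.25,-0.7,0],[0.25,-0.7,0]],"rotation":[[0,0,-0.1],[0,0,-0.2],[0,0,-0.3],[0,0,-0.377]],"claw":[1,1,1,1]}'
python3 -m handwheel '{"dp":[[0.0,-0.25,0],[0.0,-0.5,0],[0.0,-0.7,0],[0.0,-0.7,0]],"rotation":[[0,0,0],[0,0,0],[0,0,0],[0,0,0]],"claw":[1,1,1,1]}'
python3 - <<'E'
from h import *
a=robot.read_camera("top");b=robot.read_camera("side")
r=lambda i,s:cv2.resize(i,s,interpolation=cv2.INTER_CUBIC)
p=r(a[140:220,275:355],(400,400)); q=r(b[180:260,230:310],(400,400))
cv2.imwrite("pics/c3.png",np.hstack([p,q]));s=robot.get_state();print(s["ee_pos"],s["orientation"],s["width"])
E
```

```text
time: 4.6
ee_pos: [0.4175, 0.2604, 0.1076]
orientation: [-3.134, 0.005, -1.301]
contact_force: [0.3, -0.2, -2.5]
width: 0.218
time: 5.0
ee_pos: [0.4549, 0.1527, 0.1063]
orientation: [-3.136, 0.004, -1.602]
contact_force: [-0.1, -0.2, -0.9]
width: 0.218
time: 5.4
ee_pos: [0.454, 0.0453, 0.1051]
orientation: [-3.138, 0.003, -1.605]
contact_force: [-0.7, -0.1, -1.6]
width: 0.215
[0.45433639 0.04735981 0.10539018] [-3.13737657  0.00376523 -1.60413072] 0.21694771154844694
```

View pics/c3.png

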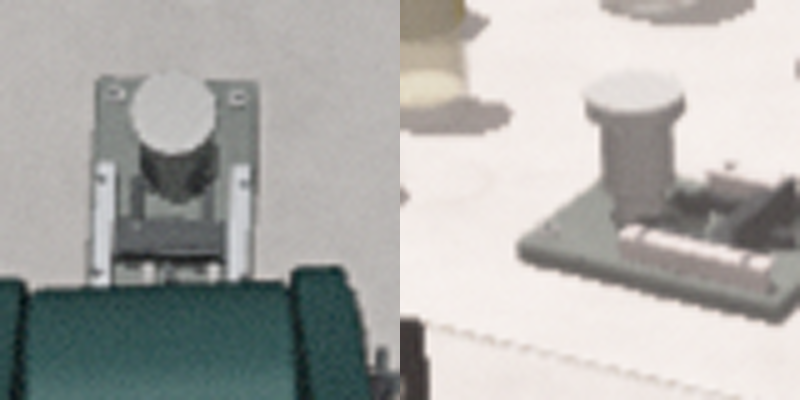

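The prong tips show at crop (147,262) and (203,262), hovering behind the clip. Checking the lateral alignment from those pixels, with a proper side crop.

```bash
python3 - <<'E'
from h import *
for x in(147,203): print(ray("top",275+x/5-.5,140+262/5-.5,.108))
b=robot.read_camera("side")
cv2.imwrite("pics/c4.png",cv2.resize(b[150:270,240:400],(800,600),interpolation=cv2.INTER_CUBIC))
print(robot.get_state()["ee_pos"])
E
```

```text
[0.5593465 0.0563415 0.108    ]
[0.55947086 0.02971314 0.108     ]
[0.45449719 0.04789625 0.10558816]
```

View pics/c4.png

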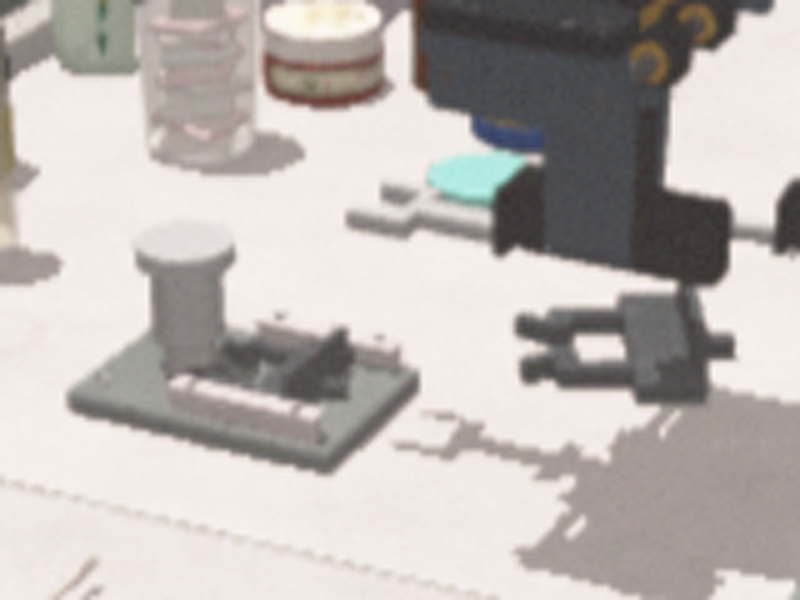

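The fork is level and its tips are at mid (0.559, 0.043), against a slide axis at y 0.0465, so I'll shift +3 mm in y. The bigger decoy clip lies clear to the right. Lowering to about 3 mm over the slide floor, behind the wall.

```bash

python3 -m handwheel '{"dp":[[0.03,0.02,-0.15],[0.03,0.02,-0.3],[0.03,0.02,-0.42],[0.03,0.02,-0.5],[0.03,0.02,-0.5]],"rotation":[[0,0,0.01],[0,0,0.01],[0,0,0.01],[0,0,0.01],[0,0,0.01]],"claw":[1,1,1,1,1]}'
python3 -m handwheel '{"dp":[[0,0,-0.02],[0,0,-0.04],[0,0,-0.05],[0,0,-0.05]],"rotation":[[0,0,0],[0,0,0],[0,0,0],[0,0,0]],"claw":[1,1,1,1]}'
python3 - <<'E'
from h import *
a=robot.read_camera("top");b=robot.read_camera("side")
r=lambda i,s:cv2.resize(i,s,interpolation=cv2.INTER_CUBIC)
p=r(a[145:215,280:340],(360,420)); q=r(b[180:250,280:353],(438,420))
cv2.imwrite("pics/c5.png",np.hstack([p,q]));s=robot.get_state();print(s["ee_pos"],s["orientation"],s["contact_force"])
E
```

```text
time: 6.05
ee_pos: [0.458, 0.0515, 0.0292]
orientation: [-3.14, 0.004, -1.594]
contact_force: [0.4, 0.3, -0.4]
width: 0.218
time: 6.45
ee_pos: [0.4581, 0.0515, 0.0219]
orientation: [-3.139, 0.004, -1.594]
contact_force: [0.3, -0.2, -2.1]
width: 0.214
[0.45812989 0.05148851 0.02193577] [-3.13927701  0.00364091 -1.59426882] [ 0.77676273  0.44862687 -1.20876028]
```

View pics/c5.png

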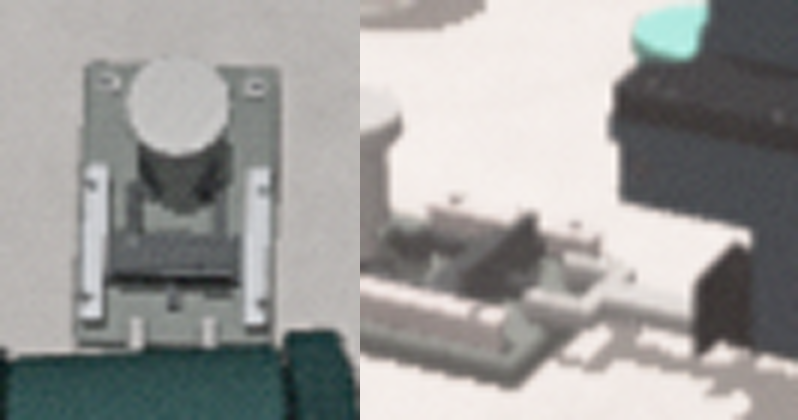

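The prongs straddle the lug (mid at 172.5, lug at 173). Pushing in steps while watching the force.

```bash

python3 -m handwheel '{"dp":[[0.04,-0.001,0],[0.08,-0.002,0],[0.11,-0.003,0],[0.14,-0.004,0],[0.14,-0.004,0]],"rotation":[[0,0,0],[0,0,0],[0,0,0],[0,0,0],[0,0,0]],"claw":[1,1,1,1,1]}'
python3 -m handwheel '{"dp":[[0.02,0,0],[0.04,-0.001,0],[0.06,-0.002,0],[0.07,-0.002,0],[0.07,-0.002,0]],"rotation":[[0,0,0],[0,0,0],[0,0,0],[0,0,0],[0,0,0]],"claw":[1,1,1,1,1]}'
python3 -m handwheel '{"dp":[[0.01,0,0],[0.02,0,0],[0.03,-0.001,0],[0.04,-0.001,0],[0.04,-0.001,0]],"rotation":[[0,0,0],[0,0,0],[0,0,0],[0,0,0],[0,0,0]],"claw":[1,1,1,1,1]}'
python3 -m handwheel '{"dp":[[0.01,0,0],[0.02,0,0],[0.03,-0.001,0],[0.03,-0.001,0],[0.03,-0.001,0]],"rotation":[[0,0,0],[0,0,0],[0,0,0],[0,0,0],[0,0,0]],"claw":[1,1,1,1,1]}'
```

```text
time: 7.05
ee_pos: [0.48, 0.0509, 0.022]
orientation: [-3.139, 0.004, -1.594]
contact_force: [0.2, -0.6, -1.2]
width: 0.217
time: 7.55
ee_pos: [0.4889, 0.0505, 0.0214]
orientation: [3.141, 0.003, -1.594]
contact_force: [-5.6, -0.3, -0.5]
width: 0.217
time: 8.05
ee_pos: [0.4938, 0.0503, 0.021]
orientation: [3.139, 0.003, -1.594]
contact_force: [-4.8, -0.1, -1.7]
width: 0.218
time: 8.55
ee_pos: [0.499, 0.0502, 0.0212]
orientation: [3.14, 0.003, -1.594]
contact_force: [-0.2, 0.4, -2.0]
width: 0.217
```

The force rose to 5.6 N and then fell to zero, so it probably snapped. Following through gently to confirm the stop.

```bash

python3 -m handwheel '{"dp":[[0.01,0,0],[0.02,0,0],[0.03,-0.001,0],[0.03,-0.001,0],[0.03,-0.001,0]],"rotation":[[0,0,0],[0,0,0],[0,0,0],[0,0,0],[0,0,0]],"claw":[1,1,1,1,1]}'
python3 -m handwheel '{"dp":[[0.01,0,0],[0.015,0,0],[0.015,0,0]],"rotation":[[0,0,0],[0,0,0],[0,0,0]],"claw":[1,1,1]}'
python3 - <<'E'
from h import *
a=robot.read_camera("top");b=robot.read_camera("side")
r=lambda i,s:cv2.resize(i,s,interpolation=cv2.INTER_CUBIC)
p=r(a[145:215,280:340],(360,420)); q=r(b[180:250,280:353],(438,420))
cv2.imwrite("pics/c6.png",np.hstack([p,q]))
E
```

```text
time: 9.05
ee_pos: [0.5035, 0.05, 0.0212]
orientation: [3.14, 0.003, -1.594]
contact_force: [-0.4, -0.1, -0.9]
width: 0.218
time: 9.35
ee_pos: [0.5057, 0.05, 0.0211]
orientation: [3.14, 0.003, -1.594]
contact_force: [0.2, 0.6, -1.9]
width: 0.215
```

View pics/c6.png

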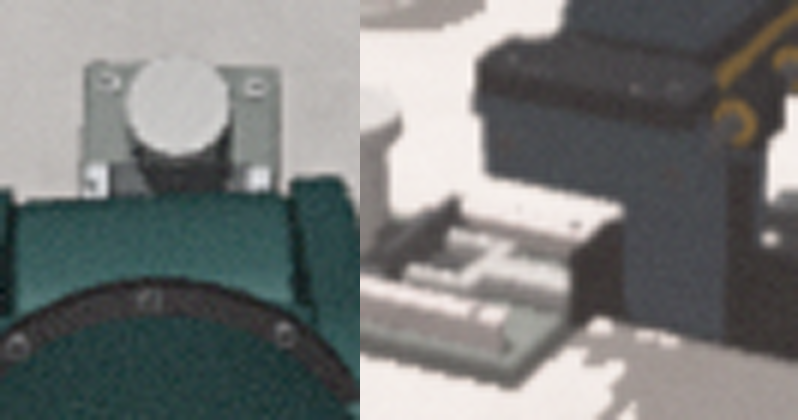

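The clip's wall is now close to the post, and no force is showing. Advancing in 2 mm nudges until the stop is firm.

```bash

python3 -m handwheel '{"dp":[[0.01,0,0],[0.015,0,0],[0.015,0,0]],"rotation":[[0,0,0],[0,0,0],[0,0,0]],"claw":[1,1,1]}'
python3 -m handwheel '{"dp":[[0.01,0,0],[0.015,0,0],[0.015,0,0]],"rotation":[[0,0,0],[0,0,0],[0,0,0]],"claw":[1,1,1]}'
```

```text
time: 9.75
ee_pos: [0.5059, 0.05, 0.0205]
orientation: [3.136, 0.003, -1.594]
contact_force: [-8.1, 0.8, 0.4]
width: 0.215
time: 10.05
ee_pos: [0.5059, 0.05, 0.02]
orientation: [3.131, 0.003, -1.594]
contact_force: [-13.2, 1.2, 6.8]
width: 0.217
```

The stop is firm at 13 N, at TCP x 0.506 (home was expected near 0.5045). Backing out straight, then lifting.

```bash

python3 -m handwheel '{"dp":[[-0.05,0.001,0.01],[-0.12,0.003,0.01],[-0.2,0.005,0.01],[-0.3,0.008,0.01],[-0.3,0.008,0.01]],"rotation":[[0,0,0],[0,0,0],[0,0,0],[0,0,0],[0,0,0]],"claw":[1,1,1,1,1]}'
python3 -m handwheel '{"dp":[[0,0,0.2],[0,0,0.45],[0,0,0.6],[0,0,0.6]],"rotation":[[0,0,0],[0,0,0],[0,0,0],[0,0,0]],"claw":[1,1,1,1]}'
python3 -m handwheel '{"dp":[[-0.05,0.3,0],[-0.1,0.6,0],[-0.1,0.9,0],[-0.1,0.9,0]],"rotation":[[0,0,0.1],[0,0,0.2],[0,0,0.3],[0,0,0.37]],"claw":[1,1,1,1]}'
python3 - <<'E'
from h import *
a=robot.read_camera("top");b=robot.read_camera("side")
r=lambda i,s:cv2.resize(i,s,interpolation=cv2.INTER_CUBIC)
p=r(a[145:215,280:340],(360,420)); q=r(b[180:250,250:323],(438,420))
cv2.imwrite("pics/c7.png",np.hstack([p,q]))
E
```

```text
time: 10.55
ee_pos: [0.4582, 0.0512, 0.0212]
orientation: [3.129, 0.003, -1.594]
contact_force: [-0.1, 0.3, -1.5]
width: 0.217
time: 10.95
ee_pos: [0.4603, 0.0513, 0.114]
orientation: [3.135, 0.003, -1.594]
contact_force: [0.3, 0.2, -2.2]
width: 0.216
time: 11.35
ee_pos: [0.445, 0.1901, 0.1132]
orientation: [3.135, 0.004, -1.297]
contact_force: [0.4, -1.2, -1.1]
width: 0.219
```

View pics/c7.png

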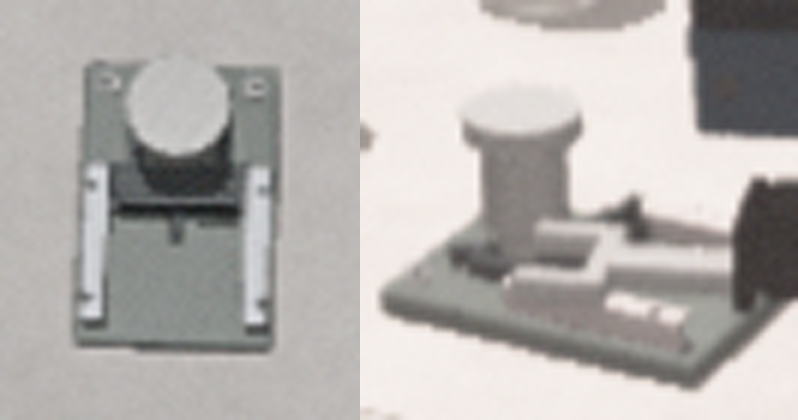

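The clip's rear wall has moved from row 191 to 178.8. That is about 31 mm, so it is now at about x 0.609, against 0.6095 for home. Putting the fork back near its old place.

```bash

python3 -c "
from h import *
for x in(120,240):print(ray('top',280+x/6-.5,145+201/6-.5,.034))"
python3 -m handwheel '{"dp":[[-0.1,0.25,0],[-0.18,0.47,-0.2],[-0.18,0.47,-0.4],[-0.18,0.47,-0.5],[-0.18,0.47,-0.5]],"rotation":[[0.006,0,0],[0.006,0,0],[0.006,0,0],[0.006,0,0],[0.006,0,0]],"claw":[1,1,1,1,1]}'
python3 -m handwheel '{"dp":[[0,0,-0.06],[0,0,-0.12],[0,0,-0.17],[0,0,-0.185],[0,0,-0.185]],"rotation":[[0,0,0],[0,0,0],[0,0,0],[0,0,0],[0,0,0]],"claw":[1,1,1,1,1]}'
```

```text
[0.61198355 0.07022641 0.034     ]
[0.61226409 0.01814359 0.034     ]
time: 11.95
ee_pos: [0.4161, 0.2561, 0.0354]
orientation: [3.13, 0.006, -1.302]
contact_force: [-0.3, -0.0, -0.6]
width: 0.216
time: 12.45
ee_pos: [0.4162, 0.2561, 0.0076]
orientation: [3.13, 0.007, -1.303]
contact_force: [-1.0, -0.8, -2.1]
width: 0.219
```

```bash

python3 -m handwheel '{"dp":[[0,0,0],[0,0,0],[0,0,0],[0,0,0],[0,0,0]],"rotation":[[0,0,0],[0,0,0],[0,0,0],[0,0,0],[0,0,0]],"claw":[-1,-1,-1,-1,-1]}'
python3 -m handwheel '{"dp":[[0,0,0],[0,0,0],[0,0,0],[0,0,0],[0,0,0]],"rotation":[[0,0,0],[0,0,0],[0,0,0],[0,0,0],[0,0,0]],"claw":[-1,-1,-1,-1,-1]}'
python3 -m handwheel '{"dp":[[0,0,0.2],[0,0,0.5],[0,0,0.8],[0,0,0.9],[0,0,0.9]],"rotation":[[0,0,0],[0,0,0],[0,0,0],[0,0,0],[0,0,0]],"claw":[-1,-1,-1,-1,-1]}'
python3 -m handwheel '{"dp":[[0.3,-0.1,0.2],[0.6,-0.2,0.3],[0.9,-0.2,0.3],[0.9,-0.2,0.3]],"rotation":[[0,0,0],[0,0,0],[0,0,0],[0,0,0]],"claw":[-1,-1,-1,-1]}'
python3 - <<'E'
from h import *
b=robot.read_camera("side")
cv2.imwrite("pics/c8.png",cv2.resize(b[150:350,240:460],(660,600),interpolation=cv2.INTER_CUBIC))
E
```

```text
time: 12.95
ee_pos: [0.4162, 0.2561, 0.0077]
orientation: [3.13, 0.007, -1.303]
contact_force: [-0.2, -1.0, 0.0]
width: 0.624
time: 13.45
ee_pos: [0.4163, 0.2561, 0.0077]
orientation: [3.13, 0.007, -1.303]
contact_force: [0.3, -0.3, 0.3]
width: 0.998
time: 13.95
ee_pos: [0.4176, 0.2568, 0.1452]
orientation: [3.135, 0.008, -1.303]
contact_force: [-0.8, -0.9, 0.0]
width: 0.999
time: 14.35
ee_pos: [0.5572, 0.2263, 0.1898]
orientation: [3.137, 0.008, -1.305]
contact_force: [-0.9, -0.2, 0.1]
width: 1.002
```

View pics/c8.png

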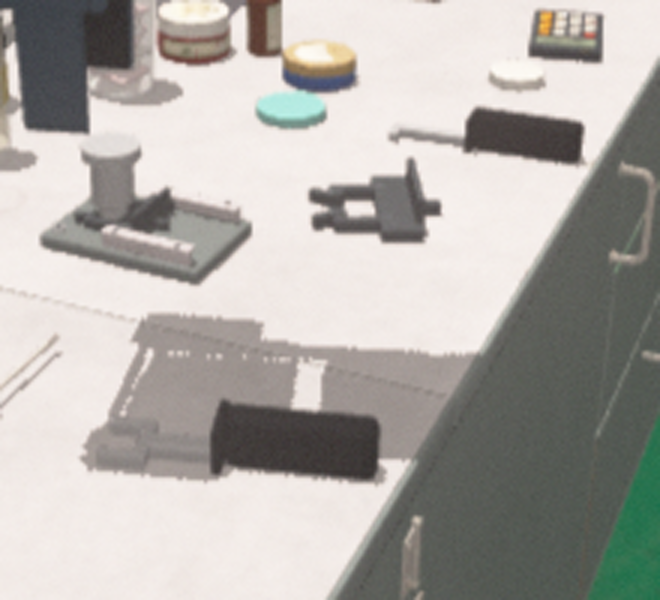

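The fork lies flat on the bench, clear of the stand. The clip is round the post, the hook tool and the loose clip have not moved, and the arm is clear of everything. Handing in.

```bash
python3 -c "
from station import robot
print(robot.finish_job())"
```

```text
the job is handed in; nothing more can be done
None
```

I gripped the fork tool by its handle and pushed the clip along the slide until it snapped home round the post. I then laid the tool back flat near its old place and handed in at about 14.5 s of the 46 s. The fingers never touched the clip, and the hook tool was left where it lay.

**Snap:** the push force rose to about 5.6 N, dropped to zero, then met a firm stop at 13 N. At that stop the gripper was within 1.5 mm of where it should be with the clip home.

**Clip position:** the top view afterwards put the clip's rear wall at x ≈ 0.612, against 0.6095 for home. That 2.5 mm difference is roughly the camera calibration error.

**Final view:** the last side picture shows the fork flat and clear of the stand, the hook tool and loose clip unmoved, and the robot touching nothing. No check failed.

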